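Tuck the scale plate under the light-box platen and hold it flat for the picture

ROBOT

A 6-joint arm with a two-finger parallel gripper is mounted at the origin on the work surface. World frame = base frame: x ahead of the robot, y to its left, z up, the work surface at z = 0. Lengths are in m, angles in rad, forces in N, time in s.
With the tool pointing down it reaches from about 0.325 to 0.85 m from the base axis. Payload 15.5 kg.
Tool frame: the origin (TCP) lies midway between the tips of the shut fingers; the grasp point (between the pads) lies robot.tcp_to_grasp behind it (robot.tcp_to_grasp is the distance from the TCP to the grasp point, in m); z points along the fingers, y is the line along which they close (so a half turn about z gives the same grasp; the last joint's range is limited). The gripper opens to 91 mm and grips with 3 to 60 N. Pads are 32 mm wide; open, the fingers measure 118 mm over their backs; the gripper's body (76 mm by 178 mm) begins 60 mm behind the grasp point.
Start: joints at [1.141, 0.494, 1.345, -0, 1.302, -0.096], TCP at [0.205, 0.591, 0.214] pointing down, gripper open.
Joint ranges: [-2.91, 2.91], [-0.82, 2.16], [0.22, 2.67], [-1.22, 4.37], [0.12, 2.79], [-3.08, 3.08]. Speed limits (rad/s): [1.89, 1.89, 2.57, 3.01, 3.01, 3.01].

INTERFACE

Orientations are given as [roll, pitch, yaw] about the fixed x, y, z axes, in that order (R = Rz(yaw) Ry(pitch) Rx(roll)).
In Python, from rig import robot, viewer, hand_in gives the robot as it stands.
- The arm moves only by the shell command python3 -m creep 'ROWS' [FORCE]. ROWS is JSON, a list of rows, each a list of 7 numbers: the shift along the tool's x, y, z in mm, then the turn, a rotation vector about the tool's x, y, z in rad, then the closure, from 0 (fully open) to 1 (shut). In form: [[x, y, z, ax, ay, az, jaw], ...]. A call has 1 to 12 rows; each row is the pose to reach, as a shift and turn from the pose commanded when the call began, along the tool's axes at that moment; what a row does not reach only later rows make up. A row lasts 1/12 s, in which the tool goes at most 41.7 mm and 7.16 degrees, less where a joint would pass 70% of its speed; a pose out of reach is approached as far as the arm can. A call with a gripper value outside its range is refused whole. The fingers move at their own pace and stop on an object; FORCE is the grip in N (left out, the last holds). Time passes only in rows, so rows that repeat a pose let the fingers close. It gives the time, the measured TCP pose, the force, the opening and the grip force at its end, in the units of the state.
- robot.observe(): the state, without advancing time (a new reading comes with each control period).
- viewer.read_camera(name): name is "side" or "top" or "wrist"; returns (picture, depth): 400x640x3 uint8, blue, green, red; 400x640 float32, m along the optical axis (not along the pixel's ray), 0 where there is no reading.
- viewer.camera_params(name): a dict with "fx", "fy", "cx", "cy" (pixels), "camera_from_world" (4x4, takes a point from world to camera coordinates); the wrist camera has in their place "T_tool_cam" (4x4, takes a point from camera to tool coordinates, whose origin is the TCP and whose axes are the flange's). Camera axes: x right, y down, z forward; pixel columns grow to the right and rows downward; lengths in m; the calibration is good to about 2 mm. The wrist camera is an equidistant fisheye: a pixel r from the principal point sees the ray r / f radians off the axis. A picture is of the moment at which its call begins: read the wrist's pose just before it. camera_params takes no time and is no camera call.
- hand_in(): hands the job in; it is judged then, once.
The state is a dict: "time_s": time; "q": joint angles; "qd": joint speeds; "joint_efforts": joint torques, N m; "eef_pos": TCP position; "eef_rot": TCP orientation; "ft_force": force on the tool from outside, world axes, zero at the start; "wrist_torque": the same for the moment, N m; "width": finger opening in m; "grip_force": force on a finger pad.
Only numpy, scipy, OpenCV 4.12 (cv2) and the standard library are available. Lean on these libraries where they do the work, as an engineer would, in place of code of your own. Each camera call takes 0.05 s, during which the arm holds its last target. There are 200 camera calls.

TASK

The leaves on the light box are about to be photographed. Take the yellow scale plate by its black rib and tuck its ticked edge under the front edge of the clear platen, about midway along and square to it, until the ticked band up to the black line is all underneath, without lifting the platen and leaving everything else where it is. Finish while still holding the plate by its rib, pressing it down flat on the glass, firmly but not hard, and stay so for the exposure.

Things in the scene. Friction and masses are not known exactly. Their poses are not given: they have to be found in the camera images.
- scale: loose yellow plate 4 mm thick, 80 mm (x) by 200 mm (y), about 0.22 kg, with a black upright grip rib on top: 12 mm wide (x), 110 mm long (y), its top 26 mm above the plate's underside. Origin: on the underside below the rib's middle. +x points to the ticked front edge, 60 mm away; back edge at x = -20 mm. Starts on the bench left or right of the light box, long side roughly fore and aft
- edge_left (a point): corner of the scale plate's ticked edge at its +y end, on the underside (60, 100, 0 mm in the plate's frame). Black ticks lie along this edge; the black line 20 mm behind it, across the plate, ends the ticked band
- edge_right (a point): the corner of the scale plate's ticked edge at its -y end, on the underside (60, -100, 0 mm in the plate's frame)
- lightbox: light box, fixed: 340 mm (x) by 360 mm (y), 90 mm high, white case, black rim, bright opal glass top flush with the rim. Origin: centre of its underside; +x points away from the robot, to the back, where the platen is hinged. Leaves lie on the glass under the platen, 60 mm and more behind its front edge
- lap_edge (a point): point on the glass surface (90 mm above the bench) straight below the middle of the platen's front edge; axes as the light box: +x goes in under the platen, y along its edge, z up. The platen's underside is 9 mm above the glass. It rests on rubber feet of 16 mm diameter, the front two 12 mm behind the front edge and 150 mm to each side of this point
- platen (a joint): lift angle of the platen, a clear plate 168 mm by 320 mm (along y), 5 mm thick, black trim along its front edge, hinged 180 mm behind that edge. 0 = down on its feet, positive = front edge lifted. Only its weight (0.32 kg) keeps it down. A black stud 12 mm tall stands on it near its +y front corner
- loupe: black and silver loupe, 42 mm diameter, 30 mm tall, standing on the glass near the light box's front +y corner; leave alone. Origin: centre of its underside
- tray: white specimen tray 150 x 110 x 28 mm on the bench at the other side of the light box from the scale plate; leave alone. Origin: centre of its underside
- jar: amber jar, 64 mm diameter, 95 mm tall, on the bench at the far left; leave alone. Origin: centre of its underside
- dishes: stack of clear dishes, 90 mm diameter, 45 mm tall, on the bench at the far right; leave alone. Origin: centre of its underside

How it is judged:
On the way, in this order (a step that is already met when the one before it is completed fails the run):
1. the scale plate is picked up, clear of the bench (height (world z) of scale above 0.04 m and contact force between the fingers and scale above 1 N), for 0.2 s.
2. the ticked edge is under the platen along its whole length (x of each of edge_left, edge_right in the frame of lap_edge above 0.005 m and z of scale in the frame of lap_edge between -0.004 and 0.008 m), for 0.1 s.
At the end, for the whole second after the job is handed in: held in the fingers, the plate lies flat on the glass (within 3 mm, tilt under 0.03 rad), pressed with 4 to 40 N; both ticked corners 18 mm or more inside the platen's edge, square within 0.10 rad, within 30 mm of midway; platen down (under 0.015 rad) (x of each of edge_left, edge_right in the frame of lap_edge above 0.018 m and angle between the x axis of scale and the x axis of lap_edge, either way round below 0.1 rad and y of scale in the frame of lap_edge between -0.03 and 0.03 m and z of scale in the frame of lap_edge between -0.004 and 0.003 m and angle between scale's own z axis and vertical below 0.03 rad and contact force between scale and lightbox between 4 and 40 N and contact force between the fingers and scale above 2 N and value of joint platen below 0.015 rad); the arm keeps its last pose, push and grip.
It fails at once if the platen is lifted (front edge by more than about 4.5 mm) (value of joint platen above 0.025 rad).
It fails at once if the loupe, tray, jar or dishes are shifted by more than 20 mm (distance of any of loupe, tray, jar, dishes from where it was at the start of the episode above 0.02 m).
It also fails if it takes over 45 s, if anything falls off the work surface, if the arm or the gripper's body presses on something with over 40 N, if the wrist force passes 120 N, or if a joint passes its speed limit or range.

## Working session

There is one attempt and no reset: what is moved stays moved. The work goes in short steps, Python scripts to look and compute and a shell command to move; the robot and the scene stay as the last step left them, time stands still between calls to the robot, and variables do not carry over. Pictures are saved under pics/ and viewed, at most 10 in all, crops included, and the job is handed in when it is done.

```bash
mkdir -p pics; ls
cat > h.py <<'E'
import numpy as np, cv2
from rig import robot, viewer
from scipy.spatial.transform import Rotation as R
def world(name,uv,z,p=None):
    """cast pixels onto plane z (fixed cams)"""
    p=viewer.camera_params(name); T=np.linalg.inv(np.array(p["camera_from_world"]))
    uv=np.atleast_2d(uv).astype(float)
    d=np.c_[(uv[:,0]-p["cx"])/p["fx"],(uv[:,1]-p["cy"])/p["fy"],np.ones(len(uv))]@T[:3,:3].T
    o=T[:3,3]; return o+d*((z-o[2])/d[:,2])[:,None]
E
python3 - <<'E'
from h import *
s=robot.observe();print(s, robot.tcp_to_grasp)
for n in("top","side"):
    im,d=viewer.read_camera(n);cv2.imwrite(f"pics/{n}0.png",im);np.save(f"pics/{n}0.npy",d)
    p=viewer.camera_params(n);print(n,p["fx"],np.linalg.inv(p["camera_from_world"]).round(3))
E
```

```text
pics
{'time_s': 0.0, 'q': array([ 1.14145636e+00,  4.94177768e-01,  1.34611922e+00,  3.30054756e-05,
        1.30252075e+00, -9.55236595e-02]), 'qd': array([ 1.03817679e-05, -7.03354353e-04,  1.41693676e-03,  2.23554075e-04,
        6.36895561e-04,  1.40172382e-04]), 'joint_efforts': array([ 1.68456620e-03, -8.78792453e+01, -3.81855369e+01,  7.08309445e-02,
        5.31373685e-02, -1.44105434e-04]), 'eef_pos': array([0.20462319, 0.59015185, 0.21334568]), 'eef_rot': array([-3.14037619e+00, -1.48515870e-04,  2.80776749e+00]), 'ft_force': array([-0.37434654, -0.62043302,  0.4549213 ]), 'wrist_torque': array([-0.03831806,  0.07812113, -0.02258338]), 'grip_force': 0.0, 'width': 0.09119935772445638} 0.0188
top 382.60508046257496 [[-0.011 -0.998  0.06   0.489]
 [-1.     0.011 -0.005  0.03 ]
 [ 0.004 -0.06  -0.998  1.15 ]
 [ 0.     0.     0.     1.   ]]
side 430.97259794176097 [[ 0.97  -0.135  0.204  0.254]
 [-0.244 -0.531  0.811 -1.17 ]
 [-0.002 -0.836 -0.548  0.891]
 [ 0.     0.     0.     1.   ]]
```

View pics/top0.png

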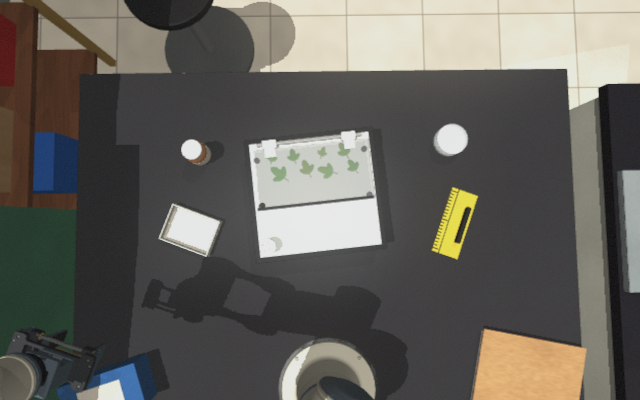

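View pics/side0.png

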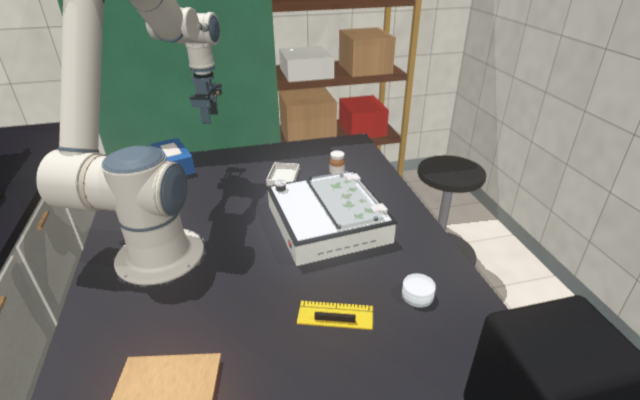

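The top view shows the scale at about (455,223) with its ticked edge facing left (+y). The platen's front trim runs from (260,208) to (374,197), and the loupe is at about (277,243). Next I'll measure these.

Run:
```python
from h import *
for n in("top","side"):
    im=cv2.imread(f"pics/{n}0.png");hsv=cv2.cvtColor(im,cv2.COLOR_BGR2HSV)
    m=cv2.inRange(hsv,(22,120,80),(38,255,255))
    cs,_=cv2.findContours(m,cv2.RETR_EXTERNAL,cv2.CHAIN_APPROX_NONE)
    c=max(cs,key=cv2.contourArea);h=cv2.convexHull(c)[:,0]
    w=world(n,h,.004)[:,:2]
    r=cv2.minAreaRect((w*1000).astype(np.float32));print(n,"scale rect mm",r,cv2.boxPoints(r).round(1).tolist())
    # rib: dark pixels inside the hull
    hm=cv2.fillConvexPoly(np.zeros_like(m),h,255);hm=cv2.erode(hm,np.ones((5,5)))
    rb=cv2.inRange(hsv,(0,0,0),(179,255,70))&hm
    k,_=cv2.findContours(rb,cv2.RETR_EXTERNAL,cv2.CHAIN_APPROX_NONE);k=max(k,key=cv2.contourArea)[:,0]
    print("rib",cv2.minAreaRect((world(n,k,.022)[:,:2]*1000).astype(np.float32)))
im=cv2.imread("pics/top0.png")
d=np.load("pics/top0.npy")
a=cv2.resize(im[125:265,240:392],None,fx=5,fy=5,interpolation=cv2.INTER_CUBIC)[:, :]
a=cv2.resize(a,(760,600*700//700)) if a.shape[0]>600 else a
cv2.imwrite("pics/c.png",a);print(a.shape)
# trim: darkest row per column
g=cv2.cvtColor(im,cv2.COLOR_BGR2GRAY).astype(float)
us=np.arange(272,368,4);P=[]
for u in us:
    col=255-g[192:216,u];col=np.clip(col-60,0,None);P.append((192+(col*np.arange(24)).sum()/col.sum()))
P=np.c_[us,P];w=world("top",P,.101)
print(np.polyfit(w[:,1],w[:,0],1),w[[0,-1]])
# box outline: bright/white case top
```

```text
top scale rect mm ((479.78753662109375, -386.06658935546875), (84.06075286865234, 202.67855834960938), 70.0589828491211) [[370.20001220703125, -391.0], [560.7000122070312, -460.1000061035156], [589.4000244140625, -381.1000061035156], [398.8999938964844, -312.0]]
rib ((473.84881591796875, -402.6661376953125), (13.925292015075684, 105.97234344482422), 69.69368743896484)
side scale rect mm ((476.2950134277344, -385.893798828125), (85.79723358154297, 201.18258666992188), 70.01028442382812) [[367.1000061035156, -391.79998779296875], [556.2000122070312, -460.6000061035156], [585.5, -380.0], [396.3999938964844, -311.20001220703125]]
rib ((467.543701171875, -412.7337341308594), (14.967048645019531, 98.46408081054688), 70.0582046508789)
(600, 760, 3)
[-0.10092223  0.5424239 ] [[ 0.52739099  0.14852339  0.101     ]
 [ 0.55317773 -0.10428694  0.101     ]]
```

View pics/c.png

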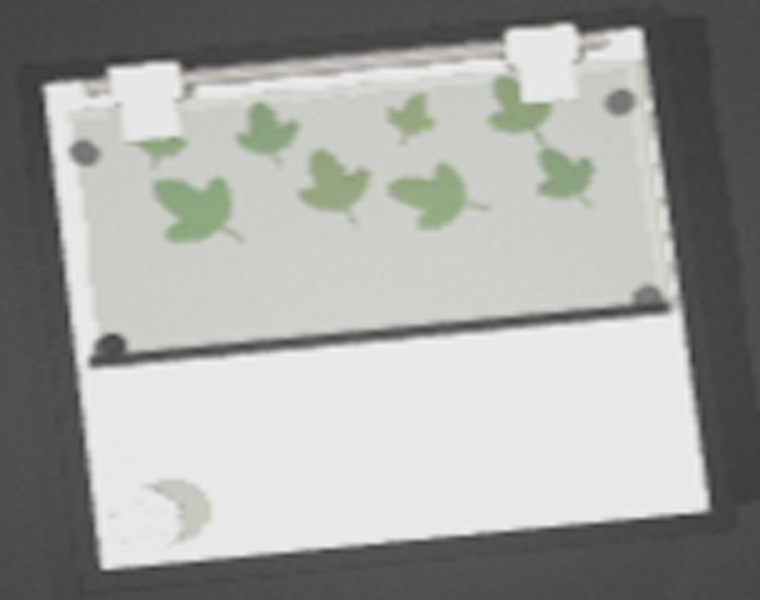

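```bash
cat >> h.py <<'E'
def go(x,y,z,yaw):
    """shift (mm) and turn (rad) in tool axes from the measured pose to a tool-down pose"""
    s=robot.observe();A=R.from_euler('xyz',s["eef_rot"]);B=R.from_euler('xyz',[np.pi,0,yaw])
    print((A.inv().apply(np.array([x,y,z])-s["eef_pos"])*1000).round(1),(A.inv()*B).as_rotvec().round(4))
E
python3 - <<'E'
from h import *
e=world("top",[[258,209.4],[373.6,196.9]],.104)
mid=e.mean(0);print("edge ends",e.round(4),"mid",mid,"len",np.linalg.norm(e[1]-e[0]),"yaw",np.arctan2(e[1,0]-e[0,0],e[0,1]-e[1,1]))
bx=world("top",np.array([[100,570],[710,512],[645,28],[43,85]])/[5,600/140]+[240,125],.09);print("box",bx.round(4),bx.mean(0))
go(.44,.09,.22,2.793);go(.472,-.404,.15,2.793)
E
```

```text
edge ends [[ 0.5223  0.1864  0.104 ]
 [ 0.5532 -0.1302  0.104 ]] mid [0.53775914 0.02809828 0.104     ] len 0.3181671813375721 yaw 0.09717209226683071
box [[ 0.3892  0.1833  0.09  ]
 [ 0.4224 -0.153   0.09  ]
 [ 0.7379 -0.1231  0.09  ]
 [ 0.7036  0.2145  0.09  ]] [0.56328713 0.03042295 0.09      ]
[-386.3 -395.5   -6.2] [-0.0011 -0.0001  0.0148]
[-578.4 -851.6   64.2] [-0.0011 -0.0001  0.0148]
```

```bash
python3 -m creep '[[-386,-395,-6,0,0,0.015,0],[-386,-395,-6,0,0,0.015,0],[-386,-395,-6,0,0,0.015,0],[-386,-395,-6,0,0,0.015,0],[-386,-395,-6,0,0,0.015,0],[-386,-395,-6,0,0,0.015,0],[-386,-395,-6,0,0,0.015,0],[-386,-395,-6,0,0,0.015,0],[-386,-395,-6,0,0,0.015,0],[-386,-395,-6,0,0,0.015,0],[-386,-395,-6,0,0,0.015,0],[-386,-395,-6,0,0,0.015,0]]' 30; python3 -c "
from h import *
go(.472,-.404,.15,2.793)"
```

```text
time_s: 1.1
eef_pos: [0.418, 0.1362, 0.2194]
eef_rot: [3.142, -0.0, 2.793]
ft_force: [0.4, 0.4, 0.4]
width: 0.0911
grip_force: 0.0
[-235.3 -489.2   69.4] [ 0.     -0.0001 -0.0001]
```

```bash
python3 -m creep '[[-235,-480,50,0,0,0,0],[-235,-480,50,0,0,0,0],[-235,-480,50,0,0,0,0],[-235,-480,50,0,0,0,0],[-235,-480,50,0,0,0,0],[-235,-480,50,0,0,0,0],[-235,-480,50,0,0,0,0],[-235,-480,50,0,0,0,0],[-235,-480,50,0,0,0,0],[-235,-480,50,0,0,0,0],[-235,-480,50,0,0,0,0],[-235,-480,50,0,0,0,0]]'; python3 -c "
from h import *
go(.472,-.404,.15,2.793)"
```

```text
time_s: 2.1
eef_pos: [0.4702, -0.3589, 0.1723]
eef_rot: [3.141, -0.0, 2.792]
ft_force: [0.8, 0.1, 0.1]
width: 0.0912
grip_force: 0.0
[-17.1 -41.7  22.3] [ 0.0002 -0.0004 -0.0005]
```

```bash
python3 -m creep '[[-17,-41,22,0,0,0,0],[-17,-41,22,0,0,0,0],[-17,-41,22,0,0,0,0],[-17,-41,22,0,0,0,0]]'
python3 - <<'E'
from h import *
s=robot.observe();im,d=viewer.read_camera("wrist");cv2.imwrite("pics/w1.png",im)
p=viewer.camera_params("wrist");T=np.array(p["T_tool_cam"]);print(s["eef_pos"],p["fx"],T.round(4))
cat='''
def wpts(uv,z,s):
    """wrist fisheye pixels onto world plane z"""
    p=viewer.camera_params("wrist");T=np.array(p["T_tool_cam"]);uv=np.atleast_2d(uv).astype(float)
    a=np.c_[(uv[:,0]-p["cx"])/p["fx"],(uv[:,1]-p["cy"])/p["fy"]];t=np.hypot(*a.T)
    d=np.c_[a*np.sinc(t/np.pi)[:,None],np.cos(t)]
    A=R.from_euler('xyz',s["eef_rot"]);o=s["eef_pos"]+A.apply(T[:3,3]);d=A.apply(d@T[:3,:3].T)
    return o+d*((z-o[2])/d[:,2])[:,None]
'''
open("h.py","a").write(cat);exec(cat)
hsv=cv2.cvtColor(im,cv2.COLOR_BGR2HSV)
m=cv2.inRange(hsv,(22,120,80),(38,255,255))
cs,_=cv2.findContours(m,cv2.RETR_EXTERNAL,cv2.CHAIN_APPROX_NONE);c=max(cs,key=cv2.contourArea)[:,0]
r=cv2.minAreaRect((wpts(c,.004,s)[:,:2]*1000).astype(np.float32));print(r,cv2.boxPoints(r))
go(.472,-.404,.15,2.793)
E
```

```text
time_s: 2.43
eef_pos: [0.4722, -0.4007, 0.1502]
eef_rot: [3.141, -0.001, 2.792]
ft_force: [1.2, -0.0, -0.1]
width: 0.0909
grip_force: 0.0
[ 0.47215323 -0.40066493  0.15016975] 309.70691628693146 [[ 1.000e-04 -9.707e-01 -2.402e-01  6.570e-02]
 [ 1.000e+00 -1.000e-04  5.000e-04  0.000e+00]
 [-5.000e-04 -2.402e-01  9.707e-01 -1.706e-01]
 [ 0.000e+00  0.000e+00  0.000e+00  1.000e+00]]
((464.1487121582031, -379.4423522949219), (81.00445556640625, 167.65869140625), 70.02436828613281) [[ 371.5263  -388.87006]
 [ 529.0983  -446.1457 ]
 [ 556.7711  -370.01465]
 [ 399.1991  -312.739  ]]
[-0.9 -3.8  0.8] [ 0.0006 -0.0008 -0.    ]
```

View pics/w1.png

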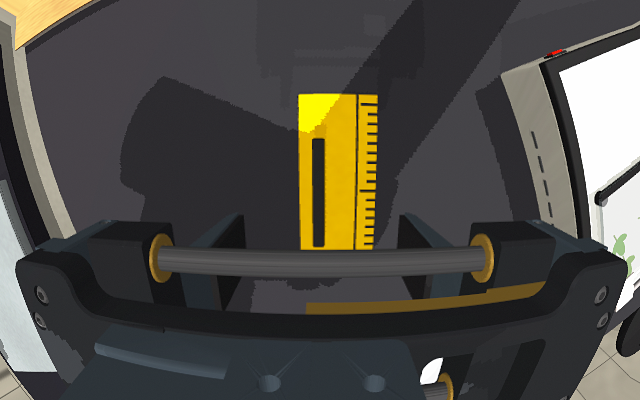

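The wrist view shows the plate at (300–378, 95–250) with ticks on the right. Its pose agrees with the top view, with the origin at about (472.3, -404.3) mm, so I'm descending to grasp.

```bash
python3 -m creep '[[-1,-4,41,0,0,0,0],[-1,-4,82,0,0,0,0],[-1,-4,120,0,0,0,0],[-1,-4,143,0,0,0,0],[-1,-4,143,0,0,0,0],[-1,-4,143,0,0,0,0],[-1,-4,143,0,0,0,0.6],[-1,-4,143,0,0,0,1],[-1,-4,143,0,0,0,1],[-1,-4,143,0,0,0,1],[-1,-4,143,0,0,0,1],[-1,-4,143,0,0,0,1]]' 35
```

```text
time_s: 3.48
eef_pos: [0.4723, -0.4053, 0.008]
eef_rot: [-3.141, 0.0, 2.793]
ft_force: [-0.6, -0.2, 0.0]
width: 0.0541
grip_force: 0.0
```

```bash
python3 -m creep '[[0,0,0,0,0,0,1],[0,0,0,0,0,0,1],[0,0,0,0,0,0,1],[0,0,0,0,0,0,1],[0,0,0,0,0,0,1],[0,0,0,0,0,0,1],[0,0,0,0,0,0,1],[0,0,0,0,0,0,1],[0,0,0,0,0,0,1],[0,0,0,0,0,0,1],[0,0,0,0,0,0,1],[0,0,0,0,0,0,1]]' 35
```

```text
time_s: 4.48
eef_pos: [0.4722, -0.4052, 0.0078]
eef_rot: [3.142, -0.0, 2.793]
ft_force: [0.3, 0.6, -1.1]
width: 0.0115
grip_force: 35.0
```

```bash
python3 -m creep '[[0,0,-10,0,0,0,1],[0,0,-40,0,0,0,1],[0,0,-80,0,0,0,1],[0,0,-120,0,0,0,1],[0,0,-160,0,0,0,1],[0,0,-180,0,0,0,1],[0,0,-180,0,0,0,1],[0,0,-180,0,0,0,1]]'; python3 -c "
from h import *
go(.4642,.0107,.188,1.670)"
```

```text
time_s: 5.15
eef_pos: [0.4725, -0.4056, 0.1894]
eef_rot: [-3.14, 0.002, 2.793]
ft_force: [-0.5, -0.1, -2.2]
width: 0.0117
grip_force: 35.0
[150.1 388.4   0.5] [2.0000e-04 2.8000e-03 1.1228e+00]
```

```bash
python3 -m creep '[[12,32,0,0,0,0.09,1],[25,65,0,0,0,0.19,1],[37,97,0,0,0,0.28,1],[50,130,0,0,0,0.37,1],[62,162,0,0,0,0.47,1],[75,194,0,0,0,0.56,1],[88,227,0,0,0,0.66,1],[100,260,0,0,0,0.75,1],[113,292,0,0,0,0.84,1],[125,324,0,0,0,0.94,1],[138,357,0,0,0,1.03,1],[150,388,0,0,0,1.123,1]]'; python3 -m creep '[[0,0,0,0,0,0,1],[0,0,0,0,0,0,1],[0,0,0,0,0,0,1],[0,0,0,0,0,0,1]]';  python3 - <<'E'
from h import *
go(.4642,.0107,.12,1.670)
s=robot.observe();im,d=viewer.read_camera("wrist");cv2.imwrite("pics/w2.png",im)
im,d=viewer.read_camera("side");cv2.imwrite("pics/s2.png",im[130:290,220:430].repeat(3,0).repeat(3,1))
E
```

```text
time_s: 6.15
eef_pos: [0.4623, 0.0125, 0.1866]
eef_rot: [-3.139, -0.001, 1.665]
ft_force: [0.7, -0.0, -1.4]
width: 0.0117
grip_force: 35.0
time_s: 6.48
eef_pos: [0.4635, 0.0099, 0.1872]
eef_rot: [-3.14, -0.0, 1.67]
ft_force: [-0.6, 0.1, -2.1]
width: 0.0118
grip_force: 35.0
[ 0.7  0.8 67.2] [-0.0012 -0.0001  0.0001]
```

View pics/w2.png

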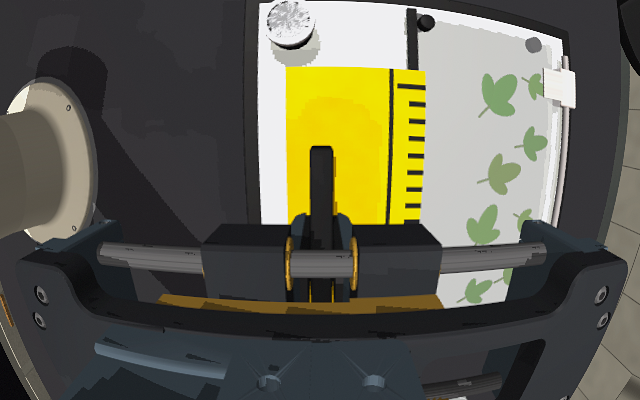

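View pics/s2.png

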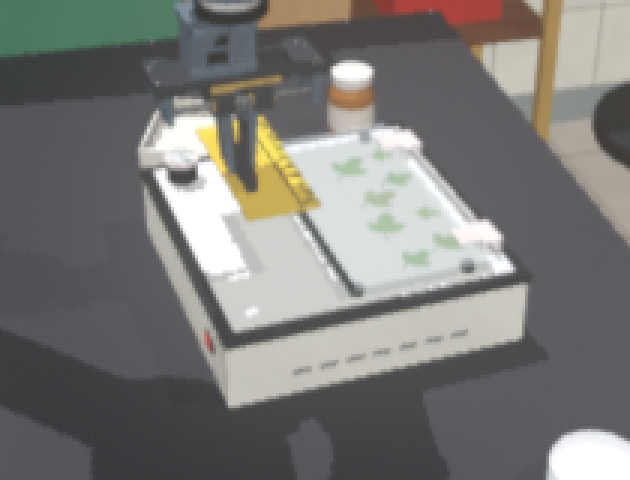

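The plate is held over the front glass. In the wrist view its left corners are at (286,67) and (426,70), the trim is at about (410, 10–65), and the loupe is at (291,25). I'll check the tilt with depth and the remaining distance to the trim edge.

```bash
cat >> h.py <<'E'
def plate(zc):
    s=robot.observe();im,d=viewer.read_camera("wrist")
    p=viewer.camera_params("wrist");T=np.array(p["T_tool_cam"]);A=R.from_euler('xyz',s["eef_rot"])
    m=cv2.inRange(cv2.cvtColor(im,cv2.COLOR_BGR2HSV),(20,120,80),(38,255,255));m[240:]=0
    v,u=np.nonzero(cv2.erode(m,np.ones((5,5)))&(d>0).astype(np.uint8)*255)
    a=np.c_[(u-p["cx"])/p["fx"],(v-p["cy"])/p["fy"]];t=np.hypot(*a.T)
    c=np.c_[a*np.sinc(t/np.pi)[:,None],np.cos(t)];c=c/c[:,2:]*d[v,u][:,None]
    w=s["eef_pos"]+A.apply(c@T[:3,:3].T+T[:3,3]);ok=abs(w[:,2]-np.median(w[:,2]))<.015;w=w[ok]
    k=np.linalg.lstsq(np.c_[w[:,:2]-s["eef_pos"][:2],np.ones(len(w))],w[:,2],rcond=None)[0]
    print("plate top: slope x,y",k[:2].round(4),"z at tcp",k[2].round(4),"n",len(w),"tcp",s["eef_pos"].round(4))
    cs,_=cv2.findContours(m,cv2.RETR_EXTERNAL,cv2.CHAIN_APPROX_NONE);c=max(cs,key=cv2.contourArea)[:,0]
    r=cv2.minAreaRect((wpts(c,zc,s)[:,:2]*1000).astype(np.float32));print(r[2],cv2.boxPoints(r).round(1).tolist())
    return s,im
E
python3 - <<'E'
from h import *
s=robot.observe();s,im=plate(s["eef_pos"][2]-.004)
g=cv2.cvtColor(im,cv2.COLOR_BGR2GRAY).astype(float);L=[]
for v in range(15,64,4):
    row=g[v,395:425]; L.append((395+np.argmin(np.diff(row)),v)); 
print(L)
w=wpts(np.array(L)+[1,0],.104,s);f=np.polyfit(w[:,1],w[:,0],1);print("edge line x at y=.0281:",np.polyval(f,.0281),f[0], "x at y", w[0])
x=wpts([[268,25],[316,25],[291,46]],.12,s);print("loupe",x.round(3))
E
```

```text
plate top: slope x,y [-0.0004  0.0003] z at tcp 0.1835 n 15541 tcp [0.4637 0.0098 0.1875]
5.476701736450195 [[435.70001220703125, 107.69999694824219], [444.3999938964844, 16.5], [502.70001220703125, 22.100000381469727], [493.8999938964844, 113.30000305175781]]
[(np.int64(405), 15), (np.int64(405), 19), (np.int64(405), 23), (np.int64(406), 27), (np.int64(422), 31), (np.int64(406), 35), (np.int64(406), 39), (np.int64(405), 43), (np.int64(406), 47), (np.int64(406), 51), (np.int64(406), 55), (np.int64(405), 59), (np.int64(406), 63)]
edge line x at y=.0281: 0.5263833095459242 -0.02233472991870085 x at y [0.52038633 0.18097331 0.104     ]
loupe [[0.41  0.153 0.12 ]
 [0.447 0.155 0.12 ]
 [0.43  0.136 0.12 ]]
```

```bash
python3 -m creep '[[0,0,20,0,0,0,1],[0,0,45,0,0,0,1],[0,0,65,0,0,0,1],[0,0,78,0,0,0,1],[0,0,84,0,0,0,1],[0,0,87,0,0,0,1],[0,0,87,0,0,0,1],[0,0,87,0,0,0,1],[0,0,87,0,0,0,1]]';  python3 - <<'E'
from h import *
s=robot.observe();s,im=plate(s["eef_pos"][2]-.004);print(s["ft_force"])
cv2.imwrite("pics/w3.png",im[0:260,220:480].repeat(2,0).repeat(3,1))
E
```

```text
time_s: 7.38
eef_pos: [0.4644, 0.0105, 0.1015]
eef_rot: [3.14, 0.0, 1.67]
ft_force: [0.5, 0.3, -1.9]
width: 0.012
grip_force: 35.0
plate top: slope x,y [0.0014 0.0003] z at tcp 0.0976 n 15505 tcp [0.4644 0.0105 0.1015]
5.481534004211426 [[436.29998779296875, 108.4000015258789], [445.0, 17.299999237060547], [503.29998779296875, 22.899999618530273], [494.6000061035156, 114.0]]
[ 0.50511566  0.32387821 -1.94770188]
```

View pics/w3.png

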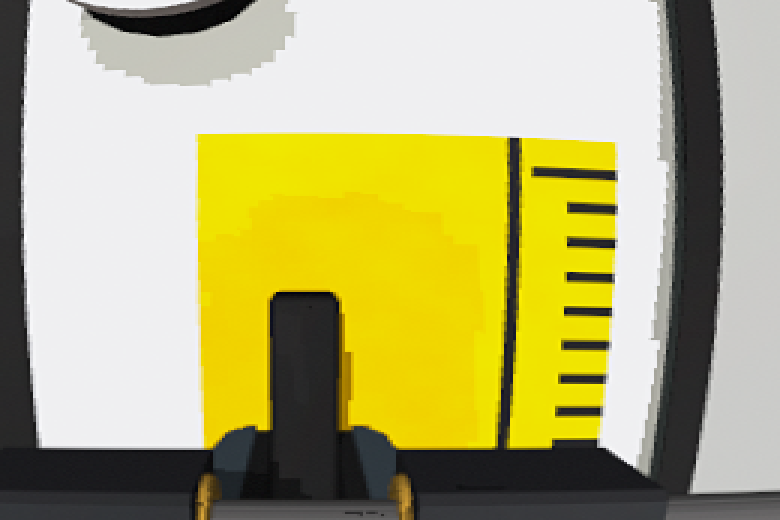

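The plate lies flat and square about 15 mm in front of the trim, clear of the loupe. I'll lower it 1.5 mm and slide it in.

```bash
python3 -m creep '[[0,0,1.5,0,0,0,1],[0,0,1.5,0,0,0,1],[0,3,1.5,0,0,0,1],[0,7,1.5,0,0,0,1],[0,11,1.5,0,0,0,1],[0,15,1.5,0,0,0,1],[0,19,1.5,0,0,0,1],[0,23,1.5,0,0,0,1],[0,23,1.5,0,0,0,1]]';  python3 - <<'E'
from h import *
s=robot.observe();s,im=plate(s["eef_pos"][2]-.004)
E
```

```text
time_s: 8.18
eef_pos: [0.4878, 0.0129, 0.0993]
eef_rot: [3.141, 0.0, 1.67]
ft_force: [0.7, -0.2, -2.0]
width: 0.012
grip_force: 35.0
plate top: slope x,y [ 0.0008 -0.0001] z at tcp 0.0953 n 14093 tcp [0.4878 0.0129 0.0993]
5.4993977546691895 [[459.70001220703125, 110.9000015258789], [468.3999938964844, 19.700000762939453], [526.7000122070312, 25.299999237060547], [518.0, 116.5]]
```

```bash
python3 -m creep '[[0,4,0,0,0,0,1],[0,8,0,0,0,0,1],[0,12,0,0,0,0,1],[0,15,0,0,0,0,1],[0,17,0,0,0,0,1],[0,17,0,0,0,0,1],[0,17,0,0,0,0,1],[0,17,0,0,0,0,1]]';  python3 - <<'E'
from h import *
s=robot.observe();s,im=plate(s["eef_pos"][2]-.004)
cv2.imwrite("pics/w4.png",im[0:260,220:480].repeat(2,0).repeat(3,1))
im,d=viewer.read_camera("side");cv2.imwrite("pics/s4.png",im[130:290,220:430].repeat(3,0).repeat(3,1))
E
```

```text
time_s: 8.9
eef_pos: [0.5034, 0.0146, 0.0993]
eef_rot: [-3.141, -0.0, 1.67]
ft_force: [-0.1, 0.3, -1.1]
width: 0.0115
grip_force: 35.0
plate top: slope x,y [0.0979 0.0101] z at tcp 0.095 n 12924 tcp [0.5034 0.0146 0.0993]
5.648247718811035 [[475.20001220703125, 112.4000015258789], [484.20001220703125, 21.299999237060547], [537.5, 26.5], [528.5, 117.5999984741211]]
```

View pics/w4.png

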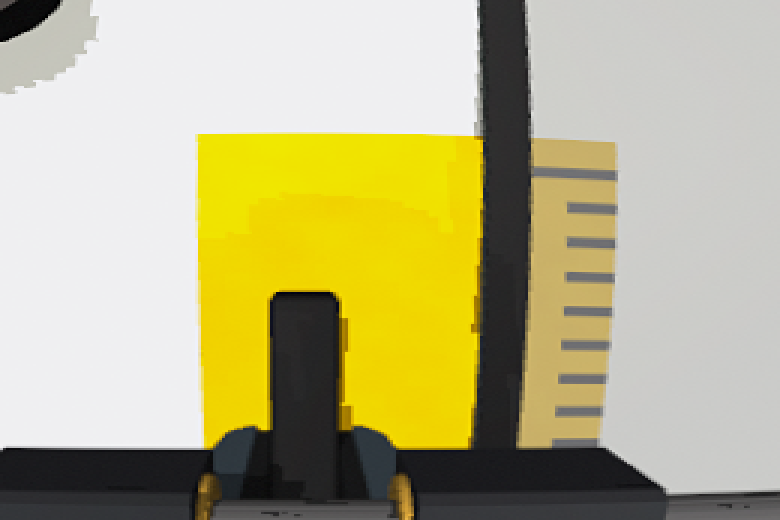

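The ticks are under the clear platen (band at 530–617 in the crop) and the black line is hidden beneath the trim at 482–530. I'll compute the insertion from this view and start pressing.

```bash
python3 - <<'E'
from h import *
s=robot.observe();a=wpts([[380.7,72],[379,170]],.104,s);b=wpts([[425.7,72],[423,170]],.0953,s)
x=np.array([np.cos(.099),np.sin(.099)]);print((b-a)[:,:2]@x)
E
python3 -m creep '[[0,0,0.8,0,0,0,1],[0,0,1.6,0,0,0,1],[0,0,1.6,0,0,0,1],[0,0,1.6,0,0,0,1],[0,0,1.6,0,0,0,1]]'
```

```text
[0.02855807 0.02845968]
time_s: 9.42
eef_pos: [0.5036, 0.0146, 0.0977]
eef_rot: [-3.142, 0.0, 1.67]
ft_force: [-1.5, 0.1, 2.6]
width: 0.012
grip_force: 35.0
```

```bash
python3 -m creep '[[0,0,0.3,0,0,0,1],[0,0,0.5,0,0,0,1],[0,0,0.5,0,0,0,1],[0,0,0.5,0,0,0,1],[0,0,0.5,0,0,0,1]]'
```

```text
time_s: 9.83
eef_pos: [0.5036, 0.0146, 0.0977]
eef_rot: [3.141, 0.0, 1.67]
ft_force: [-4.8, 0.2, 14.5]
width: 0.012
grip_force: 35.0
```

```bash
python3 -m creep '[[0,0,0,0,0,0,1],[0,0,0,0,0,0,1],[0,0,0,0,0,0,1],[0,0,0,0,0,0,1],[0,0,0,0,0,0,1],[0,0,0,0,0,0,1],[0,0,0,0,0,0,1],[0,0,0,0,0,0,1]]'
python3 - <<'E'
from h import *
s,im=plate(.094);print(s["ft_force"],s["wrist_torque"])
cv2.imwrite("pics/w5.png",im)
im,d=viewer.read_camera("side");cv2.imwrite("pics/s5.png",im[130:290,220:430].repeat(3,0).repeat(3,1))
E
```

```text
time_s: 10.5
eef_pos: [0.5036, 0.0146, 0.0977]
eef_rot: [3.141, 0.0, 1.67]
ft_force: [-4.9, -0.4, 14.7]
width: 0.0118
grip_force: 35.0
plate top: slope x,y [0.1116 0.0112] z at tcp 0.0934 n 12896 tcp [0.5036 0.0146 0.0977]
5.761272430419922 [[475.29998779296875, 112.19999694824219], [484.5, 21.299999237060547], [537.7999877929688, 26.700000762939453], [528.5999755859375, 117.5999984741211]]
[-4.89184398 -0.41140529 14.66215063] [-0.02731325  0.9071524  -0.01547982]
```

View pics/s5.png

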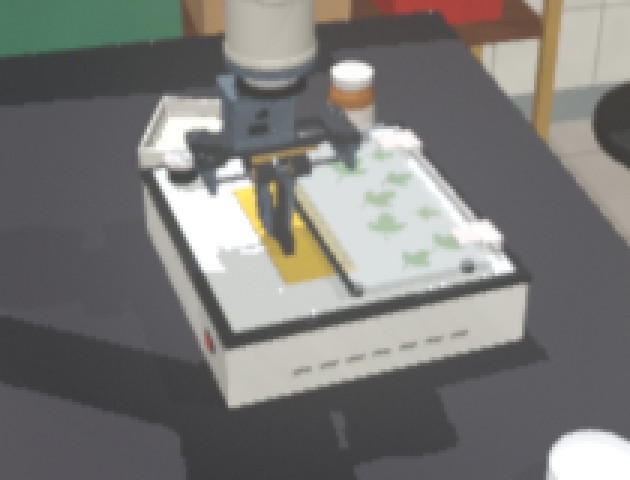

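The side view shows the plate flat and tucked under the platen, which looks down. The slope reading includes pixels next to the trim, so I'll recheck it with only the pixels clear of it.

```bash
sed -i 's/w=w\[ok\]/w=w[ok\&(w[:,0]<s["eef_pos"][0]+.008)]/' h.py; python3 -c "
from h import *
plate(.094)"
```

```text
plate top: slope x,y [0.0007 0.0002] z at tcp 0.0938 n 6058 tcp [0.5036 0.0146 0.0977]
5.758885860443115 [[475.29998779296875, 112.19999694824219], [484.5, 21.299999237060547], [537.7999877929688, 26.600000381469727], [528.5999755859375, 117.5999984741211]]
```

Flat, square and pressed with about 16 N, so I'm handing in.

```bash
python3 -c "
from rig import hand_in
print(hand_in())"
```

```text
the job is handed in; nothing more can be done
None
```

I handed the job in at about 10.6 s of the 45 s, and no verdict came back: the plate is held by its rib, flat (tilt under 0.001 rad) and square on the glass, its ticked edge 24–28 mm under the platen and about 10 mm off midway, pressed with about 16 N; the platen looks down and I saw nothing else disturbed.

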